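# Find the soft rubber button with a hardness gauge

### The arm

A 6-joint arm with a two-finger parallel gripper is mounted at the origin on the work surface. World frame = base frame: x ahead of the robot, y to its left, z up, the work surface at z = 0. Lengths are in mm, angles in rad, forces in N, time in s.
With the tool pointing down it reaches from about 275 to 1000 mm from the base axis. Payload 8.4 kg.
Tool frame: the origin (TCP) lies between the finger pads, 19 mm behind the fingertips; this is the grasp point; z points along the fingers, y is the line along which they close (so a half turn about z gives the same grasp; the last joint's range is limited). The gripper opens to 85 mm and grips with 20 to 120 N. Pads are 22 mm wide; open, the fingers measure 114 mm over their backs; the gripper's body (76 mm by 85 mm) begins 54 mm behind the grasp point. The pads swing forward as they close: fully open they stand 13 mm farther back than shut.
Start: joints at [-0.002, 0.353, 1.633, -0, 1.155, -0.002], TCP at [625.002, -0, 249.981] pointing down, gripper open.
Joint ranges: [-2.63, 2.63], [-0.92, 2.1], [0.06, 2.66], [-1.3, 4.44], [0, 2.69], [-3.02, 3.02]. Speed limits (rad/s): [2.22, 2.22, 2.79, 3.14, 3.14, 3.14].

### API

Orientations are given as [roll, pitch, yaw] about the fixed x, y, z axes, in that order (R = Rz(yaw) Ry(pitch) Rx(roll)).
In Python, from rig import sensors, grab_frame, camera_params, order gives the robot as it stands. The module is installed in compiled form; this text tells all that it offers.
- The arm moves only by the tool move_arm, never from a script. Its argument "motion" is a list of rows, each a list of 7 numbers: the turn, a rotation vector about the tool's x, y, z in normalised numbers (1 is 2 pi rad), then the shift along the tool's x, y, z in a scale on which 1.0 is 0.6 m, then the finger opening in m, from 0 to 0.0854. A call has 1 to 8 rows; each row is the pose to reach, as a shift and turn from the pose commanded when the call began, along the tool's axes at that moment; what a row does not reach only later rows make up. A row lasts 1/8 s, in which the tool goes at most 62.5 mm and 10.7 degrees, less where a joint would pass 70% of its speed; a pose out of reach is approached as far as the arm can. Shift and turn numbers lie between -1 and 1, and a call with a number outside is refused. A call with a gripper value outside its range is refused whole. The fingers move at their own pace and stop on an object; "grip_force" is the grip in N (left out, the last holds). Time passes only in rows, so rows that repeat a pose let the fingers close. It gives the time, the measured TCP pose, the force, the opening and the grip force at its end, in the units of the state.
- sensors.sense(): the state, without advancing time (a new reading comes with each control period).
- grab_frame(name): name is "scene" or "side" or "wrist"; returns (picture, depth): 420x560x3 uint8, red, green, blue; 420x560 float32, mm along the optical axis (not along the pixel's ray), 0 where there is no reading.
- camera_params(name): a dict with "camera_matrix" (3x3 intrinsics, pixels), "k1" (the pictures are not rectified: a ray, as slopes to the right and down, at radius r is drawn at 1 + k1 r^2 times it, then the intrinsics apply), "world_from_camera" (4x4, takes a point from camera to world coordinates). Camera axes: x right, y down, z forward; pixel columns grow to the right and rows downward; lengths in mm; the calibration is good to about 2 mm. A picture is of the moment at which its call begins: read the wrist's pose just before it. camera_params takes no time and is no camera call; for the wrist camera it gives the pose at the moment of the call.
- order.sign_off(): hands the job in; it is judged then, once.
The state is a dict: "clock": time; "qpos": joint angles; "qvel": joint speeds; "joint_efforts": joint torques, N m; "eef_pos": TCP position; "tcp_rot": TCP orientation; "contact_force": force on the tool from outside, world axes, zero at the start; "wrist_torque": the same for the moment, N m; "opening": opening from 0.0 (shut) to 1.0 (fully open); "grasp_force": force on a finger pad.
Only numpy, scipy, OpenCV 4.12 (cv2) and the standard library are available. Lean on these libraries where they do the work, as an engineer would, in place of code of your own. Each camera call takes 0.05 s, during which the arm holds its last target. There are 200 camera calls.

### The job

Exactly one of the three rubber buttons on the plate is soft: find it by pressing the hardness gauge squarely and gently onto the middle of a button until its foot sits flat, with a push of 10 to 15 N (over 25 N spoils a button), holding it there for a good second while you read the dial; the soft button reads under 40. Once you have its reading, put the gauge back upright in its stand and set the soft button flat in the blue tray with its test spot up, not dropping anything. Leave the other buttons, the jar and the dish where they are.

Things in the scene. Friction and masses are not known exactly. Their poses are not given: they have to be found in the camera images.
- gauge: Rubber hardness gauge (durometer), 240 g, upright in its stand. Origin: centre of the foot's flat underside; z up, x out of the dial. From the origin up: steel foot dia 26 to 6 mm, stem dia 20 to 22 mm, shoulder dia 46 from 22 to 28 mm (rests on the stand's top), dial case dia 56 centred at 54 mm, 26 thick along x, orange handle block 24 (x) by 40 (y) from 88 to 126 mm.
- pin_tip (a point): Rounded tip of the gauge's sprung steel pin, dia 5 mm, on the gauge's axis, 5 mm below the foot's face at rest. A push of 0.55 N plus 1.4 N per mm drives it back into the gauge; flush with the foot at 7.5 N. Same axes as gauge.
- gauge_grip (a point): Point on the axis of the gauge's orange handle, 111 mm above the foot's face and 15 mm below the handle's top: where to put the TCP when grasping the handle from above. The handle rides on a cushion spring: it starts to sink towards the dial case at a push of 3 N, then 8 N per mm, solid after 4 mm. Same axes as gauge.
- needle (a joint): Angle (rad) of the red needle on the white dial: 0 = pin right out (reading 0, pointing lower left as seen facing the dial), clockwise to 4.71 = pin flush with the foot (reading 100), so 20 units per mm the pin is pushed back. Marks every 10; 0 to 40 red, above black. Foot flat and centred, soft rubber reads about 25, medium 60, hard 75. Shows the pin's present position.
- stand: Gauge stand, fixed: dark blue block 80 x 80 mm, 40 mm high, with a round vertical through-hole of 32 mm diameter (3 mm chamfer) in the middle. Origin: centre of the underside; z up. With the gauge in it the shoulder rests on the top (gauge origin 18 mm above the stand's origin) and the pin hangs free.
- plate: Aluminium base plate, fixed, 130 mm (x) by 340 mm (y), 10 mm thick, on which the three buttons lie in a row along y. Origin: centre of the underside; top face at 10 mm.
- tray: Blue plastic tray for pieces that go to the microscope, fixed, open on top: outside 130 x 130 mm, rim 12 mm high, walls and floor 4 mm thick. Origin: centre of the underside; inner floor 4 mm above it.
- puck_a: Round black rubber button, diameter 50 mm, cast 14 to 18 mm thick (differs from button to button), 40 to 70 g, loose on the plate; all look alike: one is soft, one medium, one hard. Origin: centre of the underside; z up; top face 14 to 18 mm above the origin. Only the grey test spot, 15 mm across in the middle of the top, yields under the pin; the rest is firm.
- puck_b: Round black rubber button, diameter 50 mm, cast 14 to 18 mm thick (differs from button to button), 40 to 70 g, loose on the plate; all look alike: one is soft, one medium, one hard. Origin: centre of the underside; z up; top face 14 to 18 mm above the origin. Only the grey test spot, 15 mm across in the middle of the top, yields under the pin; the rest is firm.
- puck_c: Round black rubber button, diameter 50 mm, cast 14 to 18 mm thick (differs from button to button), 40 to 70 g, loose on the plate; all look alike: one is soft, one medium, one hard. Origin: centre of the underside; z up; top face 14 to 18 mm above the origin. Only the grey test spot, 15 mm across in the middle of the top, yields under the pin; the rest is firm.
- jar: Bystander: amber glass jar with a white lid, diameter 62 mm, 76 mm high; origin centre of the underside.
- dish: Bystander: clear closed petri dish, diameter 85 mm, 15 mm high; origin centre of the underside.
There are look-alikes about, which are no part of the job. There is more than one size of the tray; the job needs the largest.

How it is judged (in metres and radians):
On the way, in this order (a step that is already met when the one before it is completed fails the run):
1. the gauge is pressed upright on the middle of a button, foot flat, with 8.5 to 18 N, and reads under 40, for 1 s without a break (((contact force between gauge and puck_a between 8.5 and 18 N and horizontal distance between gauge and puck_a below 0.006 m) or (contact force between gauge and puck_b between 8.5 and 18 N and horizontal distance between gauge and puck_b below 0.006 m) or (contact force between gauge and puck_c between 8.5 and 18 N and horizontal distance between gauge and puck_c below 0.006 m)) and angle between gauge's own z axis and vertical below 0.09 rad and value of joint needle between 0.4 and 1.88 rad), for 1 s.
2. after that the gauge is back in its stand and let go (horizontal distance between gauge and stand below 0.006 m and z of gauge in the frame of stand below 0.021 m and angle between gauge's own z axis and vertical below 0.1 rad and contact force between the fingers and gauge below 0.1 N), for 0.2 s.
At the end, for the whole second after the job is handed in: Gauge in its stand (within 6 mm of the hole axis, down within 3 mm, upright within 0.1 rad), pin right out; the soft button (it is lighter: under 0.55 N) flat on the tray floor, spot up, centre within 36 mm of the tray centre along each side; other buttons within 15 mm of their start; at rest (horizontal distance between gauge and stand below 0.006 m and z of gauge in the frame of stand below 0.021 m and angle between gauge's own z axis and vertical below 0.1 rad and value of joint needle below 0.4 rad and linear speed of gauge below 0.02 m/s and ((x of puck_a in the frame of tray between -0.036 and 0.036 m and y of puck_a in the frame of tray between -0.036 and 0.036 m and z of puck_a in the frame of tray below 0.0065 m and angle between puck_a's own z axis and vertical below 0.08 rad and linear speed of puck_a below 0.02 m/s and contact force between puck_a and tray between 0.2 and 0.55 N and distance of each of puck_b, puck_c from where it was at the start of the episode below 0.015 m) or (x of puck_b in the frame of tray between -0.036 and 0.036 m and y of puck_b in the frame of tray between -0.036 and 0.036 m and z of puck_b in the frame of tray below 0.0065 m and angle between puck_b's own z axis and vertical below 0.08 rad and linear speed of puck_b below 0.02 m/s and contact force between puck_b and tray between 0.2 and 0.55 N and distance of each of puck_a, puck_c from where it was at the start of the episode below 0.015 m) or (x of puck_c in the frame of tray between -0.036 and 0.036 m and y of puck_c in the frame of tray between -0.036 and 0.036 m and z of puck_c in the frame of tray below 0.0065 m and angle between puck_c's own z axis and vertical below 0.08 rad and linear speed of puck_c below 0.02 m/s and contact force between puck_c and tray between 0.2 and 0.55 N and distance of each of puck_a, puck_b from where it was at the start of the episode below 0.015 m))); the robot touches nothing.
It fails at once if a button is pressed by the gauge with more than 25 N (contact force between gauge and puck_a above 25 N or contact force between gauge and puck_b above 25 N or contact force between gauge and puck_c above 25 N).
It fails at once if the jar or the dish is displaced by more than 20 mm (distance of any of jar, dish from where it was at the start of the episode above 0.02 m).
It fails at once if two buttons are displaced by more than 15 mm (distance of each of puck_b, puck_c from where it was at the start of the episode above 0.015 m or distance of each of puck_a, puck_c from where it was at the start of the episode above 0.015 m or distance of each of puck_a, puck_b from where it was at the start of the episode above 0.015 m).
It fails at once if the gauge or a button is dropped: let go more than about 25 mm above where it belongs ((height (world z) of puck_a above 0.035 m and contact force between each of the fingers, gauge and puck_a below 0.02 N) or (height (world z) of puck_b above 0.035 m and contact force between each of the fingers, gauge and puck_b below 0.02 N) or (height (world z) of puck_c above 0.035 m and contact force between each of the fingers, gauge and puck_c below 0.02 N) or (height (world z) of gauge above 0.045 m and contact force between the fingers and gauge below 0.02 N)).
It also fails if it takes over 72 s, if anything falls off the work surface, if the arm or the gripper's body presses on something with over 40 N, if the wrist force passes 120 N, or if a joint passes its speed limit or range.

## Working session

There is one attempt and no reset: what is moved stays moved. The work goes in short steps, Python scripts to look and compute and a tool call to move; the robot and the scene stay as the last step left them, time stands still between calls to the robot, and variables do not carry over. Pictures are saved under pics/ and viewed, at most 12 in all, crops included, and the job is handed in when it is done.

Besides the shell and the picture viewer there is one more tool, called after "Call:" as name(argument=value, ...), one argument or row to a line, values as JSON. move_arm: Moves the arm, as the interface text tells. Its arguments: {"type":"object","properties":{"motion":{"type":"array","items":{"type":"array","items":{"type":"number"}}},"grip_force":{"type":"number"}},"required":["motion"]}

```bash
mkdir -p pics; cat > h.py <<'E'
import numpy as np, cv2
from rig import sensors, grab_frame, camera_params, order
def snap(name,tag):
    p=camera_params(name); im,d=grab_frame(name)
    cv2.imwrite(f'pics/{tag}.png',im[:,:,::-1]); np.savez(f'pics/{tag}.npz',im=im,d=d,K=p['camera_matrix'],k1=p['k1'],T=p['world_from_camera'])
    return im,d
def load(tag): return np.load(f'pics/{tag}.npz')
def world(z):
    d=z['d'];K=z['K'];h,w=d.shape
    g=np.stack(np.meshgrid(np.arange(w),np.arange(h)),-1).reshape(-1,1,2).astype(float)
    r=cv2.undistortPoints(g,K,np.array([float(z['k1']),0,0,0])).reshape(h,w,2)
    P=np.dstack([r[...,0]*d,r[...,1]*d,d,np.ones_like(d)])
    return (P@z['T'].T)[...,:3]
E
python3 - <<'E'
from h import *
a,_=snap('scene','s0');b,_=snap('side','d0');c,_=snap('wrist','w0')
s=sensors.sense();print(s)
print(camera_params('scene'),camera_params('wrist'))
E
```

```text
{'clock': 0.15, 'qpos': array([-2.43194466e-03,  3.53494581e-01,  1.63392788e+00, -1.96124293e-06,
        1.15521941e+00, -2.40467616e-03]), 'qvel': array([ 0.00022786, -0.00195544, -0.00155102,  0.00191327,  0.00055064,
        0.00095408]), 'joint_efforts': array([-7.39769093e-04, -6.05638933e+01, -3.42338884e+01, -2.29960733e-05,
        6.16452831e-03, -4.00942213e-05]), 'eef_pos': array([ 6.24669496e+02, -1.97415639e-02,  2.49445847e+02]), 'tcp_rot': array([-3.14054344e+00, -7.29552199e-07,  1.57076985e+00]), 'contact_force': array([0.09085325, 0.47953545, 0.72112396]), 'wrist_torque': array([0.00856675, 0.02470871, 0.05471144]), 'grasp_force': 0.0, 'opening': 0.9984840036547814}
{'camera_matrix': array([[500.03658558,   0.        , 282.60048211],
       [  0.        , 500.03658558, 209.32006301],
       [  0.        ,   0.        ,   1.        ]]), 'k1': -0.08376385760792487, 'world_from_camera': array([[ 4.39257076e-01,  7.47344122e-01, -4.98527818e-01,
         1.17604891e+03],
       [ 8.98339159e-01, -3.69313164e-01,  2.37896073e-01,
        -1.72591147e+02],
       [-6.32265406e-03, -5.52344594e-01, -8.33591910e-01,
         1.08774307e+03],
       [ 0.00000000e+00,  0.00000000e+00,  0.00000000e+00,
         1.00000000e+00]])} {'camera_matrix': array([[368.11518696,   0.        , 278.4473276 ],
       [  0.        , 368.11518696, 207.79858869],
       [  0.        ,   0.        ,   1.        ]]), 'k1': -0.015389788375285674, 'world_from_camera': array([[ 9.99998030e-01,  1.39629825e-03, -1.41085605e-03,
         6.25740181e+02],
       [ 9.66330262e-04, -9.63297493e-01, -2.68434363e-01,
         6.85166880e+01],
       [-1.73388853e-03,  2.68432470e-01, -9.63296944e-01,
         3.72089612e+02],
       [ 0.00000000e+00,  0.00000000e+00,  0.00000000e+00,
         1.00000000e+00]])}
```

View pics/s0.png

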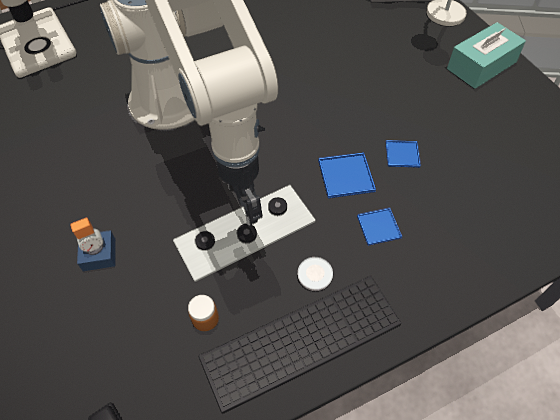

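View pics/d0.png

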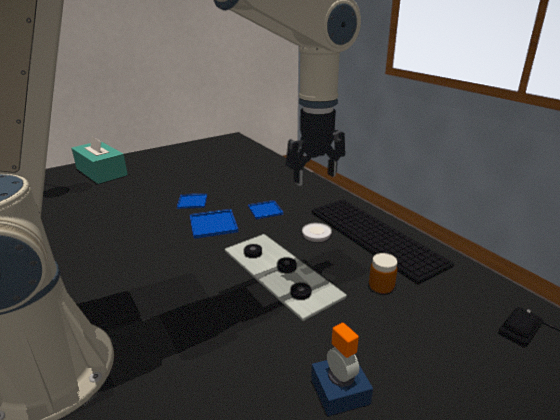

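```bash
python3 - <<'E'
from h import *
for t in ['s0','d0']:
    z=load(t);W=world(z);im=z['im'].astype(int)
    np.save(f'pics/{t}_W.npy',W)
    R,G,B=im[...,0],im[...,1],im[...,2]
    def rep(n,m,mn=15):
        k,l,st,c=cv2.connectedComponentsWithStats(m.astype(np.uint8))
        for i in range(1,k):
            if st[i,4]>=mn:
                P=W[l==i]; lo=P.min(0);hi=P.max(0)
                print(t,n,st[i,4],c[i].round(),'med',np.median(P,0).round(1),'mean',P.mean(0).round(1),'lo',np.percentile(P,2,0).round(1),'hi',np.percentile(P,98,0).round(1), cv2.minAreaRect(P[:,:2].astype(np.float32)))
    blk=(W[...,2]>20)&(W[...,2]<32)&(R<70)&(G<70)&(B<70)&(W[...,0]>300)&(W[...,0]<800)&(abs(W[...,1])<300)
    rep('black',blk,40)
    rep('blue',(B>120)&(B>R+60)&(W[...,2]<30),80)
    rep('orange',(R>180)&(B<80)&(W[...,2]>100),15)
    rep('stand',(B>R+25)&(B<120)&(abs(W[...,2]-40)<5),40)
    rep('plate',(R>130)&(abs(W[...,2]-10)<4)&(G>130),200)
    rep('spot',(R>75)&(R<190)&(abs(R-B)<30)&(W[...,2]>19)&(W[...,2]<33)&(W[...,0]>300)&(W[...,0]<800),8)
def up(t,x,y,w,h,s): 
    return cv2.resize(load(t)['im'][y:y+h,x:x+w,::-1],None,fx=s,fy=s,interpolation=cv2.INTER_CUBIC)
a=up('s0',60,205,70,75,8);b=up('d0',295,310,90,110,6)
H=max(a.shape[0],b.shape[0])
f=lambda q:cv2.copyMakeBorder(q,0,H-q.shape[0],0,0,cv2.BORDER_CONSTANT)
o=np.hstack([f(a),f(b)]);o=cv2.resize(o,None,fx=.6,fy=.6)
w=load('w0')['im'][:,:,::-1]
cv2.imwrite('pics/c1.png',o);print(o.shape)
E
```

```text
s0 black 203 [277. 206.] med [524.4 123.5  24.5] mean [523.6 123.9  24.5] lo [500.8 101.8  20.8] hi [545.4 146.1  28.6] ((522.930419921875, 124.6563720703125), (43.71027374267578, 47.273345947265625), 63.735755920410156)
s0 black 260 [246. 232.] med [563.1  19.   26.3] mean [562.7  19.4  26.1] lo [539.1  -2.5  21.5] hi [584.5  41.5  31.2] ((561.8308715820312, 19.98088836669922), (47.51164627075195, 45.42375946044922), 47.01359558105469)
s0 black 242 [204. 240.] med [535.7 -80.6  23.6] mean [535.  -81.1  23.6] lo [ 511.5 -102.3   20.3] hi [557.2 -59.7  27.5] ((534.45361328125, -80.44361114501953), (46.20716857910156, 49.32017135620117), 75.4646987915039)
s0 blue 761 [402. 153.] med [504.8 525.3   1.6] mean [504.8 525.1   1.9] lo [454.5 475.4  -3.6] hi [555.9 574.6   8.8] ((503.87310791015625, 526.9747314453125), (92.4253921508789, 102.06299591064453), 60.477935791015625)
s0 blue 1730 [346. 174.] med [501.3 342.7   2.7] mean [501.  343.2   3.3] lo [433.3 276.1  -2.3] hi [567.4 409.4  12.5] ((498.2237548828125, 344.832763671875), (132.46371459960938, 142.70339965820312), 72.953361511230
[... 4257 characters left out ...]
941986084)
d0 plate 270 [ 85. 385.] med [ 59.2 -89.9  12.4] mean [ 59.  -88.4  12.3] lo [  45.2 -112.5   10.4] hi [ 73.2 -58.2  13.9] ((58.58460235595703, -84.23983764648438), (31.213647842407227, 63.4359245300293), 0.726761519908905)
d0 spot 181 [100.  98.] med [ 534.5 2230.2   25.7] mean [ 544.1 2229.6   25.9] lo [ 314.8 2210.4   19.4] hi [ 790.1 2247.9   32.8] ((551.5958862304688, 2229.112060546875), (54.40342330932617, 493.13800048828125), 88.12973022460938)
d0 spot 13 [252. 248.] med [518.5 126.1  24.4] mean [518.3 125.8  24.4] lo [513.1 118.9  23.2] hi [524.2 131.5  25.7] ((517.41650390625, 125.92163848876953), (13.177760124206543, 10.632892608642578), 61.349300384521484)
(396, 660, 3)
```

View pics/w0.png

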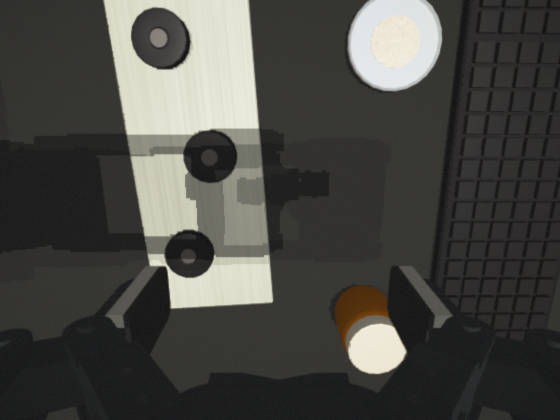

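View pics/c1.png

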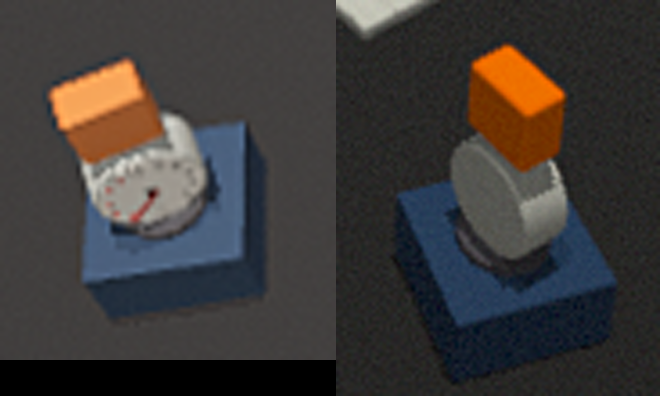

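```bash
python3 - <<'E'
from h import *
for t in ['s0','d0','w0']:
    z=load(t);W=world(z);im=z['im'].astype(int);R,G,B=im[...,0],im[...,1],im[...,2]
    near=(abs(W[...,0]-440)<100)&(abs(W[...,1]+335)<100)
    m=near&(R>150)&(B<120)&(R>B+60)&(abs(W[...,2]-143.5)<5)
    if m.sum()>20:
        P=W[m];print(t,'top',m.sum(),P.mean(0).round(1),cv2.minAreaRect(P[:,:2].astype(np.float32)))
    # vertical faces of handle & stand : plane normals
    for nm,mm in [('side',near&(R>B+50)&(R>90)&(W[...,2]>110)&(W[...,2]<136)),('case',near&(abs(R-B)<40)&(R>110)&(W[...,2]>50)&(W[...,2]<98))]:
        P=W[mm]
        if len(P)>20:
            u,s,v=np.linalg.svd(P-P.mean(0),full_matrices=False);print(t,nm,len(P),P.mean(0).round(1),v[2].round(3),s.round(1),np.degrees(np.arctan2(v[2][1],v[2][0])).round(1))
    m=near&(abs(W[...,2]-40)<4)&(B>R+15)
    if m.sum()>20: print(t,'stand',cv2.minAreaRect(W[m][:,:2].astype(np.float32)))
    if t=='w0':
        for (u,v) in [(160,38),(210,156),(189,253),(395,40)]:
            print(W[v-2:v+3,u-2:u+3].reshape(-1,3).mean(0).round(1))
        blk=(W[...,2]>19)&(W[...,2]<32)&(W[...,0]>450)&(W[...,0]<620)
        k,l,st,c=cv2.connectedComponentsWithStats(blk.astype(np.uint8))
        for i in range(1,k):
            if st[i,4]>300: print(c[i].round(),cv2.minEnclosingCircle(W[l==i][:,:2].astype(np.float32)),W[l==i].mean(0).round(1))
E
```

```text
s0 top 157 [ 445.1 -332.   142.9] ((445.03302001953125, -332.39971923828125), (25.847620010375977, 40.85615921020508), 3.3157737255096436)
s0 side 128 [ 454.4 -330.8  124. ] [1.    0.019 0.008] [141.6  81.1  34.9] 1.1
s0 case 297 [ 453.3 -330.5   78.2] [0.982 0.106 0.157] [276.9 219.1  90.9] 6.2
s0 stand ((444.33831787109375, -332.6089782714844), (81.7511978149414, 82.96688842773438), 73.7001724243164)
d0 top 263 [ 439.9 -336.1  144. ] ((440.30023193359375, -334.8412170410156), (23.773359298706055, 38.95069885253906), 4.017827033996582)
d0 side 304 [ 433.8 -342.8  123.3] [ 0.927  0.373 -0.038] [225.5 131.   86.4] 21.9
d0 case 112 [ 441.8 -357.1   85.9] [-0.     0.755 -0.656] [86.2 64.2 17.6] 90.0
d0 stand ((441.57537841796875, -333.9936828613281), (82.50181579589844, 81.88968658447266), 74.1987533569336)
[521.8 125.3  25. ]
[560.8  22.6  26.4]
[533.9 -76.8  23. ]
[729.6 125.4  14.5]
[159.  38.] ((520.6472778320312, 125.59613800048828), 25.048986434936523) [521.  125.4  24.7]
[209. 156.] ((559.4736938476562, 21.830734252929688), 25.075958251953125) [560.   22.5  26.1]
[188. 255.] ((532.3745727539062, -79.64337158203125), 25.015729904174805) [532.9 -78.7  22.8]
```

The rows are not in the units I measure in: shifts go in shares of 0.6 m and turns go in shares of 2 pi rad. I convert before sending: -0.334 m / 0.6 = -0.5567, -0.183 m / 0.6 = -0.305, 1.48 rad / 6.2832 = 0.2355.

Call:
move_arm(
  motion=[
    [0, 0, 0.0294, -0.07, -0.0383, 0, 0.0854],
    [0, 0, 0.0589, -0.14, -0.0767, 0, 0.0854],
    [0, 0, 0.0883, -0.21, -0.115, 0, 0.0854],
    [0, 0, 0.1178, -0.28, -0.1533, 0, 0.0854],
    [0, 0, 0.1472, -0.35, -0.1917, 0, 0.0854],
    [0, 0, 0.1767, -0.42, -0.23, 0, 0.0854],
    [0, 0, 0.2061, -0.49, -0.2667, 0, 0.0854],
    [0, 0, 0.2355, -0.5567, -0.305, 0, 0.0854],
  ],
)

```text
clock: 1.15
eef_pos: [441.1, -335.3, 249.9]
tcp_rot: [-3.142, 0.0, 0.085]
contact_force: [0.9, -1.0, 0.0]
opening: 1.001
grasp_force: 0.0
```

In the tool's units: 0.02 m / 0.6 = 0.0333, 0.03 rad / 6.2832 = 0.0048.

Call:
move_arm(
  motion=[
    [0, 0, 0.0048, 0, 0, 0.0333, 0.0854],
    [0, 0, 0.0048, 0, 0, 0.0333, 0.0854],
    [0, 0, 0.0048, 0, 0, 0.0333, 0.0854],
  ],
)

```text
clock: 1.52
eef_pos: [442.3, -333.7, 230.3]
tcp_rot: [-3.142, 0.0, 0.062]
contact_force: [0.4, 0.3, -1.3]
opening: 0.999
grasp_force: 0.0
```

```bash
python3 - <<'E'
from h import *
s=sensors.sense();print(s['clock'],s['eef_pos'],s['tcp_rot'],s['qpos'])
snap('wrist','w1')
z=load('w1');W=world(z);im=z['im'].astype(int);R,G,B=im[...,0],im[...,1],im[...,2]
m=(R>120)&(B<120)&(R>B+60)&(abs(W[...,2]-143.5)<6)
P=W[m];print(P.mean(0),cv2.minAreaRect(P[:,:2].astype(np.float32)))
m=(abs(W[...,2]-40)<4)&(B>R+15)
print('stand',cv2.minAreaRect(W[m][:,:2].astype(np.float32)))
E
```

```text
1.525 [ 442.27767536 -333.72519273  230.3088336 ] [-3.14150421e+00  1.35619902e-05  6.21732684e-02] [-6.49154637e-01  2.63916647e-01  1.80639292e+00  6.62345389e-05
  1.07135111e+00  8.59436697e-01]
[ 444.85653915 -332.48145946  142.40013514] ((443.8072814941406, -332.705078125), (24.35318946838379, 39.776912689208984), 1.4698996543884277)
stand ((443.54473876953125, -332.4410705566406), (80.11314392089844, 80.36869049072266), 74.13264465332031)
```

View pics/w1.png

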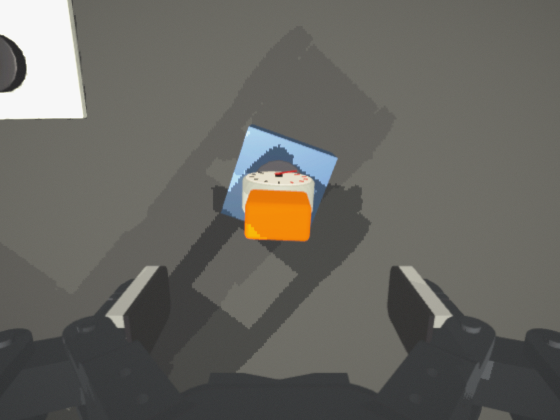

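In the tool's units: 0.1015 m / 0.6 = 0.1692, 0.1 m / 0.6 = 0.1667.

Call:
move_arm(
  motion=[
    [0, 0, 0, 0.002, -0.0017, 0.05, 0.0854],
    [0, 0, 0, 0.002, -0.0017, 0.1, 0.0854],
    [0, 0, 0, 0.002, -0.0017, 0.1417, 0.07],
    [0, 0, 0, 0.002, -0.0017, 0.1667, 0.06],
    [0, 0, 0, 0.002, -0.0017, 0.1692, 0.06],
    [0, 0, 0, 0.002, -0.0017, 0.1692, 0.06],
  ],
)

```text
clock: 2.33
eef_pos: [443.7, -333.2, 129.3]
tcp_rot: [3.141, -0.001, 0.061]
contact_force: [0.7, -1.1, 1.1]
opening: 0.7
grasp_force: 0.0
```

Call:
move_arm(
  motion=[
    [0, 0, 0, 0, 0, 0, 0.045],
    [0, 0, 0, 0, 0, 0, 0.035],
    [0, 0, 0, 0, 0, 0, 0.03],
    [0, 0, 0, 0, 0, 0, 0.03],
    [0, 0, 0, 0, 0, 0, 0.03],
    [0, 0, 0, 0, 0, 0, 0.03],
  ],
  grip_force=70,
)

```text
clock: 3.08
eef_pos: [443.6, -333.2, 129.3]
tcp_rot: [3.141, -0.001, 0.061]
contact_force: [-0.3, 1.4, 5.9]
opening: 0.458
grasp_force: 70.4
```

In the tool's units: -0.09 m / 0.6 = -0.15, -0.07 m / 0.6 = -0.1167.

Call:
move_arm(
  motion=[
    [0, 0, 0, 0, 0, -0.0167, 0.03],
    [0, 0, 0, 0, 0, -0.0417, 0.03],
    [0, 0, 0, 0, 0, -0.075, 0.03],
    [0, 0, 0, 0, 0, -0.1167, 0.03],
    [0, 0, 0, 0, 0, -0.15, 0.03],
    [0, 0, 0, 0, 0, -0.15, 0.03],
    [0, 0, 0, 0, 0, -0.15, 0.03],
  ],
)

```text
clock: 3.95
eef_pos: [442.8, -332.7, 218.1]
tcp_rot: [-3.141, 0.0, 0.061]
contact_force: [-0.3, 0.3, -2.4]
opening: 0.456
grasp_force: 71.1
```

```bash
python3 - <<'E'
from h import *
s=sensors.sense();print(s['clock'],s['eef_pos'],s['contact_force'],s['opening'])
for n in ['scene','side','wrist']: snap(n,n[0]+'2')
a=load('s2')['im'][180:290,40:150,::-1];b=load('d2')['im'] if 0 else None
b=np.load('pics/s2.npz')['im']
E
ls pics; python3 - <<'E'
from h import *
z=load('w2');W=world(z);im=z['im'].astype(int);R,G,B=im[...,0],im[...,1],im[...,2]
m=(abs(W[...,2]-40)<4)&(B>R+15)
print('stand',cv2.minAreaRect(W[m][:,:2].astype(np.float32)))
# orange in wrist (rigid with tool)
m=(R>120)&(B<120)&(R>B+60);P=W[m];print(np.median(P,0))
E
```

```text
3.95 [ 442.75274443 -332.66534998  218.09524116] [-0.28673171  0.29152304 -2.41093544] 0.4555938322313176
c1.png
d0.npz
d0.png
d0_W.npy
s0.npz
s0.png
s0_W.npy
s2.npz
s2.png
w0.npz
w0.png
w1.npz
w1.png
w2.npz
w2.png
stand ((443.66064453125, -332.56842041015625), (80.28209686279297, 80.00060272216797), 74.26667785644531)
[ 450.40288579 -332.14202001  229.9109981 ]
```

In the tool's units: -0.251 m / 0.6 = -0.4183, -0.225 m / 0.6 = -0.375.

Call:
move_arm(
  motion=[
    [0, 0, 0, 0.01, -0.05, 0, 0.03],
    [0, 0, 0, 0.0233, -0.125, 0, 0.03],
    [0, 0, 0, 0.0367, -0.2083, 0, 0.03],
    [0, 0, 0, 0.05, -0.2917, 0, 0.03],
    [0, 0, 0, 0.0633, -0.375, 0, 0.03],
    [0, 0, 0, 0.07, -0.4183, 0, 0.03],
    [0, 0, 0, 0.07, -0.4183, 0, 0.03],
    [0, 0, 0, 0.07, -0.4183, 0, 0.03],
  ],
)

```text
clock: 5.1
eef_pos: [469.7, -80.2, 218.2]
tcp_rot: [3.141, 0.001, 0.061]
contact_force: [-1.0, -0.1, -2.6]
opening: 0.462
grasp_force: 71.3
```

```bash
cat > pk.py <<'E'
from h import *
import sys
def pucks(tag):
    z=load(tag);W=world(z);im=z['im'].astype(int)
    blk=(W[...,2]>19)&(W[...,2]<32)&(im.max(-1)<150)&(W[...,0]>450)&(W[...,0]<620)&(abs(W[...,1])<200)
    k,l,st,c=cv2.connectedComponentsWithStats(blk.astype(np.uint8))
    for i in range(1,k):
        if st[i,4]>300:
            P=W[l==i]; print(c[i].round(),cv2.minEnclosingCircle(P[:,:2].astype(np.float32)),P.mean(0).round(1))
            # grey spot
            h=np.median(P[:,2])
            m=(l==i)&(im.min(-1)>75); print('  spot',m.sum(),W[m].mean(0).round(1) if m.any() else '')
s=sensors.sense();print(s['clock'],s['eef_pos'].round(1),s['tcp_rot'].round(4),s['contact_force'].round(1))
snap('wrist',sys.argv[1]);pucks(sys.argv[1])
E
python3 pk.py w3
```

```text
5.1 [469.7 -80.2 218.2] [3.1413e+00 6.0000e-04 6.1200e-02] [-1.  -0.1 -2.6]
[162.  70.] ((559.0440673828125, 21.354307174682617), 25.02605438232422) [559.4  20.3  26.3]
  spot 812 [559.9  13.9  26.5]
[ 40. 112.] ((520.1557006835938, 124.96988677978516), 25.229238510131836) [520.4 123.7  24.7]
  spot 339 [519.1 127.9  24.9]
[284. 112.] ((532.4061889648438, -80.27832794189453), 24.880870819091797) [532.6 -80.3  23. ]
  spot 646 [539.5 -77.2  22.9]
```

View pics/w3.png

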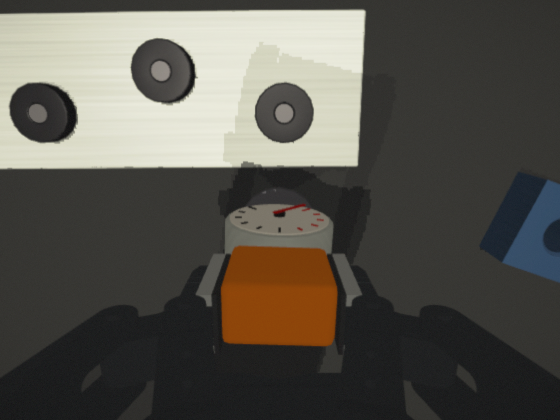

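In the tool's units: 0.071 m / 0.6 = 0.1183, 0.068 m / 0.6 = 0.1133.

Call:
move_arm(
  motion=[
    [0, 0, 0, 0.0333, 0.0022, 0, 0.03],
    [0, 0, 0, 0.075, 0.005, 0, 0.03],
    [0, 0, 0, 0.1043, 0.0063, 0.0167, 0.03],
    [0, 0, 0, 0.1043, 0.0063, 0.05, 0.03],
    [0, 0, 0, 0.1043, 0.0063, 0.0917, 0.03],
    [0, 0, 0, 0.1043, 0.0063, 0.1133, 0.03],
    [0, 0, 0, 0.1043, 0.0063, 0.1183, 0.03],
    [0, 0, 0, 0.1043, 0.0063, 0.1183, 0.03],
  ],
)

```text
clock: 6.15
eef_pos: [532.8, -80.2, 147.9]
tcp_rot: [3.141, -0.0, 0.06]
contact_force: [0.3, -0.4, -3.5]
opening: 0.46
grasp_force: 71.4
```

```bash
cat > dial.py <<'E'
from h import *
import sys
s=sensors.sense();print(s['clock'],s['eef_pos'].round(2),s['tcp_rot'].round(4),s['contact_force'].round(1))
snap('scene',sys.argv[1]+'s');snap('wrist',sys.argv[1]+'w')
a=load(sys.argv[1]+'s');K=a['K'];T=np.linalg.inv(a['T'])
p=T@np.append(s['eef_pos']-[0,0,57],1);u,v=(K@(p[:3]/p[2]))[:2].astype(int)
w=load(sys.argv[1]+'w')['im'][160:250,205:345,::-1]
A=cv2.resize(a['im'][v-32:v+32,u-24:u+24,::-1],None,fx=7,fy=7,interpolation=cv2.INTER_CUBIC)
B=cv2.resize(w,None,fx=3,fy=3,interpolation=cv2.INTER_CUBIC);B=cv2.copyMakeBorder(B,0,448-270,0,0,cv2.BORDER_CONSTANT)
cv2.imwrite(f'pics/{sys.argv[1]}.png',np.hstack([A,B]))
E
python3 dial.py p0
```

```text
6.15 [532.81 -80.17 147.88] [ 3.1415e+00 -4.0000e-04  6.0300e-02] [ 0.3 -0.4 -3.5]
```

Now down: pin touches ~139, foot ~134.

In the tool's units: 0.012 m / 0.6 = 0.02, 0.011 m / 0.6 = 0.0183.

Call:
move_arm(
  motion=[
    [0, 0, 0, 0, 0, 0.0067, 0.03],
    [0, 0, 0, 0, 0, 0.0133, 0.03],
    [0, 0, 0, 0, 0, 0.0167, 0.03],
    [0, 0, 0, 0, 0, 0.0183, 0.03],
    [0, 0, 0, 0, 0, 0.02, 0.03],
    [0, 0, 0, 0, 0, 0.02, 0.03],
  ],
)

```text
clock: 7.0
eef_pos: [532.9, -79.9, 135.9]
tcp_rot: [3.141, -0.001, 0.061]
contact_force: [-0.7, -0.8, 3.8]
opening: 0.463
grasp_force: 72.0
```

In the tool's units: 0.001 m / 0.6 = 0.0017, 0.0005 m / 0.6 = 0.0008.

Call:
move_arm(
  motion=[
    [0, 0, 0, 0, 0, 0.0008, 0.03],
    [0, 0, 0, 0, 0, 0.0017, 0.03],
    [0, 0, 0, 0, 0, 0.0017, 0.03],
  ],
)

```text
clock: 7.38
eef_pos: [533.0, -79.8, 135.3]
tcp_rot: [3.141, -0.001, 0.061]
contact_force: [-0.8, 0.6, 8.3]
opening: 0.458
grasp_force: 72.5
```

Call:
move_arm(
  motion=[
    [0, 0, 0, 0, 0, 0.0005, 0.03],
    [0, 0, 0, 0, 0, 0.0005, 0.03],
    [0, 0, 0, 0, 0, 0.0005, 0.03],
  ],
)

```text
clock: 7.75
eef_pos: [533.1, -79.8, 135.1]
tcp_rot: [3.141, -0.001, 0.061]
contact_force: [-1.5, 0.5, 10.5]
opening: 0.458
grasp_force: 72.6
```

```bash
python3 dial.py p1
```

```text
7.75 [533.09 -79.83 135.12] [ 3.1414e+00 -1.3000e-03  6.0800e-02] [-1.5  0.5 10.5]
```

View pics/p1.png

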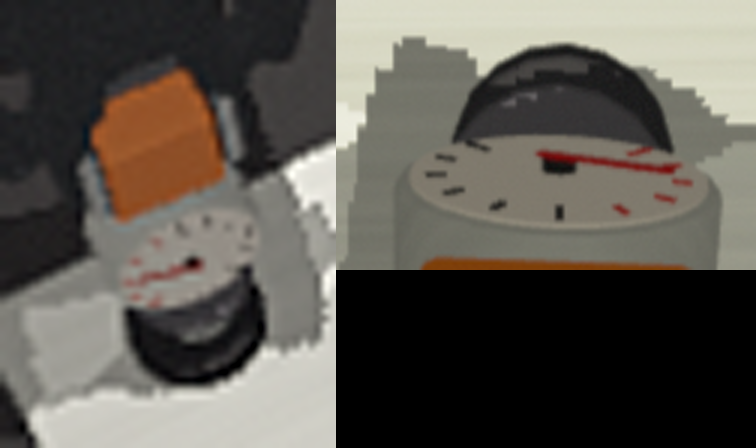

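Needle, allowing for its parallax above the dial, is about 10° above horizontal left: reading ≈ 21–25, so the button at (532, −80) is soft. Holding longer.

Call:
move_arm(
  motion=[
    [0, 0, 0, 0, 0, 0, 0.03],
    [0, 0, 0, 0, 0, 0, 0.03],
    [0, 0, 0, 0, 0, 0, 0.03],
    [0, 0, 0, 0, 0, 0, 0.03],
    [0, 0, 0, 0, 0, 0, 0.03],
    [0, 0, 0, 0, 0, 0, 0.03],
    [0, 0, 0, 0, 0, 0, 0.03],
    [0, 0, 0, 0, 0, 0, 0.03],
  ],
)

```text
clock: 8.85
eef_pos: [533.1, -79.8, 135.1]
tcp_rot: [3.141, -0.001, 0.061]
contact_force: [-2.3, -0.3, 10.4]
opening: 0.458
grasp_force: 72.6
```

Call:
move_arm(
  motion=[
    [0, 0, 0, 0, 0, 0, 0.03],
    [0, 0, 0, 0, 0, 0, 0.03],
    [0, 0, 0, 0, 0, 0, 0.03],
    [0, 0, 0, 0, 0, 0, 0.03],
  ],
)

```text
clock: 9.35
eef_pos: [533.1, -79.8, 135.1]
tcp_rot: [3.141, -0.001, 0.061]
contact_force: [-0.5, 0.7, 9.5]
opening: 0.458
grasp_force: 72.6
```

```bash
python3 - <<'E'
from h import *
# pivot/tip of needle by red pixels in wrist crop, projected onto dial face plane (x offset of needle +~16mm from axis)
s=sensors.sense();R0=s['eef_pos'];yaw=s['tcp_rot'][2];print(s['contact_force'])
z=load('p1w');K,T=z['K'],z['T'];im=z['im'].astype(int)
n=np.array([np.cos(yaw),np.sin(yaw),0]);side=np.array([-np.sin(yaw),np.cos(yaw),0])
def proj(u,v,off):
    r=cv2.undistortPoints(np.array([[[u,v]]],float),K,np.array([float(z['k1']),0,0,0]))[0,0]
    d=T[:3,:3]@np.append(r,1);o=T[:3,3];c=R0-[0,0,57]+n*off
    q=o+d*(n@(c-o))/(n@d)-c;return q@side,q[2]
for off in (13,15,17):
  for nm,(x,y) in dict(pivot=(558,158),tail=(540,153),tip=(678,168),t50=(560,212),t40=(620,210),t30=(665,198),t20=(682,182),t0=(640,150),t100=(478,146)).items():
    a,b=proj(205+(x-336)/3,160+y/3,off);print(off,nm,round(a,1),round(b,1),'read',round(((-np.degrees(np.arctan2(b,a))+225)%360)/27*10/1,1))
E
```

```text
[-0.5481669   0.73542363  9.46932006]
13 pivot 0.0 -11.3 read 116.6
13 tail 3.3 -14.6 read 111.9
13 tip -21.0 -5.2 read 11.5
13 t50 -0.3 18.3 read 49.7
13 t40 -9.6 17.3 read 39.3
13 t30 -17.1 11.4 read 29.1
13 t20 -20.8 2.9 read 19.6
13 t0 -15.1 -16.6 read 132.3
13 t100 15.0 -19.2 read 102.6
15 pivot 0.0 -4.5 read 116.5
15 tail 3.2 -7.6 read 108.2
15 tip -20.2 1.4 read 18.1
15 t50 -0.3 24.0 read 49.8
15 t40 -9.2 23.1 read 41.9
15 t30 -16.5 17.4 read 33.9
15 t20 -20.0 9.2 read 25.8
15 t0 -14.6 -9.6 read 4.3
15 t100 14.5 -12.1 read 98.1
17 pivot 0.0 2.3 read 50.4
17 tail 3.1 -0.7 read 88.1
17 tip -19.5 8.0 read 24.9
17 t50 -0.2 29.8 read 49.8
17 t40 -8.9 28.9 read 43.7
17 t30 -15.9 23.4 read 37.3
17 t20 -19.3 15.5 read 31.0
17 t0 -14.0 -2.6 read 12.7
17 t100 14.0 -5.1 read 90.7
```

In the tool's units: 0.118 m / 0.6 = 0.1967, -0.083 m / 0.6 = -0.1383.

Call:
move_arm(
  motion=[
    [0, 0, 0, 0, 0, -0.0083, 0.03],
    [0, 0, 0, 0, 0, -0.0333, 0.03],
    [0, 0, 0, 0, 0, -0.075, 0.03],
    [0, 0, 0, 0, 0, -0.1167, 0.03],
    [0, 0, 0, 0, 0, -0.1383, 0.03],
    [0, 0, 0, -0.02, 0.05, -0.1383, 0.03],
    [0, 0, 0, -0.05, 0.12, -0.1383, 0.03],
    [0, 0, 0, -0.0833, 0.1967, -0.1383, 0.03],
  ],
)

```text
clock: 10.35
eef_pos: [489.1, -201.4, 217.1]
tcp_rot: [-3.141, 0.0, 0.062]
contact_force: [0.4, -0.6, -3.7]
opening: 0.461
grasp_force: 71.4
```

In the tool's units: 0.1288 m / 0.6 = 0.2147, 0.119 m / 0.6 = 0.1983.

Call:
move_arm(
  motion=[
    [0, 0, 0, -0.0333, 0.08, 0, 0.03],
    [0, 0, 0, -0.0633, 0.15, 0, 0.03],
    [0, 0, 0, -0.0833, 0.1983, 0, 0.03],
    [0, 0, 0, -0.0913, 0.2147, 0, 0.03],
    [0, 0, 0, -0.0913, 0.2147, 0, 0.03],
    [0, 0, 0, -0.0913, 0.2147, 0, 0.03],
  ],
)

```text
clock: 11.1
eef_pos: [443.2, -331.5, 217.1]
tcp_rot: [-3.141, 0.0, 0.061]
contact_force: [0.3, 0.1, -3.3]
opening: 0.458
grasp_force: 71.4
```

```bash
python3 - <<'E'
from h import *
s=sensors.sense();print(s['clock'],s['eef_pos'].round(1),s['contact_force'])
snap('side','d4');snap('scene','s4');snap('wrist','w4')
a=load('d4')['im'][200:400,260:440,::-1];b=load('w4')['im'][150:380,180:380,::-1]
f=lambda q,k:cv2.resize(q,None,fx=k,fy=k,interpolation=cv2.INTER_CUBIC)
a=f(a,2.2);b=f(b,440/230);cv2.imwrite('pics/c4.png',np.hstack([a,b]))
# gauge case/foot axis as seen by scene & side depth
for t in 'd4','s4':
    z=load(t);W=world(z);im=z['im'].astype(int);R,G,B=im[...,0],im[...,1],im[...,2]
    near=(abs(W[...,0]-440)<60)&(abs(W[...,1]+335)<60)
    for n,m in [('case',near&(W[...,2]>134)&(W[...,2]<186)),('foot',near&(W[...,2]>105)&(W[...,2]<128)),('handle',near&(R>B+50)&(W[...,2]>196)&(W[...,2]<232))]:
        P=W[m];print(t,n,len(P),P.min(0).round(1),P.max(0).round(1)) if len(P) else 0
E
```

```text
11.1 [ 443.2 -331.5  217.1] [ 0.27851589  0.10862781 -3.30780922]
d4 case 867 [ 418.2 -361.2  134. ] [ 454.8 -305.7  185.9]
d4 foot 77 [ 422.2 -352.7  105.3] [ 448.5 -325.3  127.9]
d4 handle 510 [ 427.2 -353.6  196.3] [ 451.2 -312.1  232. ]
s4 case 431 [ 428.2 -358.9  134. ] [ 465.9 -302.7  186. ]
s4 foot 24 [ 446.9 -341.1  105.8] [ 462.5 -310.5  127.3]
s4 handle 314 [ 431.7 -350.5  196. ] [ 458.7 -310.4  232. ]
```

View pics/c4.png

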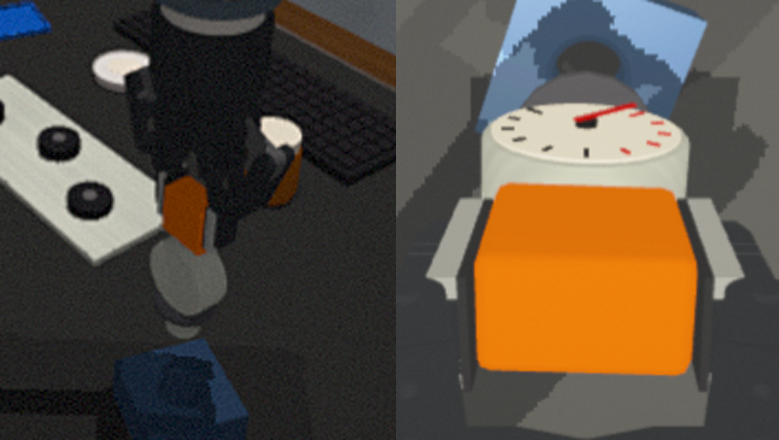

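In the tool's units: 0.073 m / 0.6 = 0.1217, 0.07 m / 0.6 = 0.1167.

Call:
move_arm(
  motion=[
    [0, 0, 0, 0.0003, 0.0017, 0.0333, 0.03],
    [0, 0, 0, 0.0003, 0.0017, 0.0667, 0.03],
    [0, 0, 0, 0.0003, 0.0017, 0.0917, 0.03],
    [0, 0, 0, 0.0003, 0.0017, 0.1033, 0.03],
    [0, 0, 0, 0.0003, 0.0017, 0.11, 0.03],
    [0, 0, 0, 0.0003, 0.0017, 0.1167, 0.03],
    [0, 0, 0, 0.0003, 0.0017, 0.1217, 0.03],
  ],
)

```text
clock: 12.12
eef_pos: [443.3, -333.7, 144.3]
tcp_rot: [3.141, -0.0, 0.061]
contact_force: [-0.3, 0.0, -2.2]
opening: 0.458
grasp_force: 71.5
```

Call:
move_arm(
  motion=[
    [0, 0, 0, 0, 0, 0.0067, 0.03],
    [0, 0, 0, 0, 0, 0.0133, 0.03],
    [0, 0, 0, 0, 0, 0.02, 0.03],
    [0, 0, 0, 0, 0, 0.0242, 0.03],
    [0, 0, 0, 0, 0, 0.0242, 0.03],
  ],
)

```text
clock: 12.75
eef_pos: [443.2, -333.5, 129.9]
tcp_rot: [-3.141, 0.0, 0.061]
contact_force: [-1.2, 0.8, -0.4]
opening: 0.463
grasp_force: 71.8
```

Nearly seated; a touch lower, then release and rise.

In the tool's units: 0.0005 m / 0.6 = 0.0008.

Call:
move_arm(
  motion=[
    [0, 0, 0, 0, 0, 0.0008, 0.03],
    [0, 0, 0, 0, 0, 0.0008, 0.03],
    [0, 0, 0, 0, 0, 0.0008, 0.05],
    [0, 0, 0, 0, 0, 0.0008, 0.065],
    [0, 0, 0, 0, 0, 0.0008, 0.065],
    [0, 0, 0, 0, 0, 0.0008, 0.065],
    [0, 0, 0, 0, 0, 0.0008, 0.065],
    [0, 0, 0, 0, 0, 0.0008, 0.065],
  ],
)

```text
clock: 13.75
eef_pos: [443.2, -333.5, 129.2]
tcp_rot: [3.142, 0.0, 0.061]
contact_force: [0.4, -0.4, -0.8]
opening: 0.763
grasp_force: 0.0
```

In the tool's units: -0.1 m / 0.6 = -0.1667, -0.09 m / 0.6 = -0.15.

Call:
move_arm(
  motion=[
    [0, 0, 0, 0, 0, -0.0167, 0.065],
    [0, 0, 0, 0, 0, -0.05, 0.065],
    [0, 0, 0, 0, 0, -0.1, 0.07],
    [0, 0, 0, 0, 0, -0.15, 0.07],
    [0, 0, 0, 0, 0, -0.1667, 0.07],
    [0, 0, 0, 0, 0, -0.1667, 0.07],
  ],
)

```text
clock: 14.5
eef_pos: [443.3, -333.7, 229.6]
tcp_rot: [3.141, -0.001, 0.061]
contact_force: [0.2, 0.6, 0.0]
opening: 0.821
grasp_force: 0.0
```

```bash
python3 - <<'E'
from h import *
s=sensors.sense();print(s['clock'],s['eef_pos'].round(1),s['tcp_rot'])
snap('wrist','w5');z=load('w5');W=world(z);im=z['im'].astype(int);R,G,B=im[...,0],im[...,1],im[...,2]
m=(R>120)&(B<120)&(R>B+60)&(abs(W[...,2]-143.5)<6)
P=W[m];print(P.mean(0),cv2.minAreaRect(P[:,:2].astype(np.float32)))
m=(abs(W[...,2]-40)<4)&(B>R+15);print('stand',cv2.minAreaRect(W[m][:,:2].astype(np.float32)))
z=load('s0');W=world(z)
import pk
E
python3 - <<'E'
from h import *
# large tray centre from rim/floor, scene+side
for t in 's0','d0':
    z=load('%s'%t);W=world(z);im=z['im'].astype(int);R,B=im[...,0],im[...,2]
    m=((B>R+60)&(W[...,2]<30)&(abs(W[...,0]-500)<90)&(abs(W[...,1]-343)<90))
    P=W[m];k=P[:,:2].astype(np.float32)
    print(t,cv2.minAreaRect(k),np.median(P,0))
E
```

```text
14.5 [ 443.3 -333.7  229.6] [ 3.14077726e+00 -9.26805824e-04  6.07515704e-02]
[ 444.38419061 -332.73130323  142.39011246] ((443.4283447265625, -332.85595703125), (24.326641082763672, 39.95164489746094), 1.126539707183838)
stand ((443.6142272949219, -332.4760437011719), (80.25190734863281, 80.27896881103516), 74.30394744873047)
14.55 [ 442.9 -333.3  228.7] [-3.1413e+00  3.0000e-04  6.0800e-02] [ 1.2 -0.3 -1.2]
s0 ((499.002685546875, 345.0368347167969), (135.15274047851562, 143.96563720703125), 73.00011444091797) [503.38316009 342.92049289   2.8288235 ]
d0 ((503.9485168457031, 352.161865234375), (162.1319122314453, 134.9618682861328), 73.0578384399414) [499.73169757 341.85115597   3.1650099 ]Traceback (most recent call last):
  File "<stdin>", line 8, in <module>
  File "pk.py", line 14, in <module>
    snap('wrist',sys.argv[1]);pucks(sys.argv[1])
                 ~~~~~~~~^^^
IndexError: list index out of range
```

In the tool's units: -0.2474 m / 0.6 = -0.4123, -0.232 m / 0.6 = -0.3867.

Call:
move_arm(
  motion=[
    [0, 0, 0, 0.03, -0.07, 0, 0.065],
    [0, 0, 0, 0.065, -0.1533, 0, 0.065],
    [0, 0, 0, 0.1, -0.2367, 0, 0.065],
    [0, 0, 0, 0.135, -0.32, 0.05, 0.065],
    [0, 0, 0, 0.1633, -0.3867, 0.1167, 0.065],
    [0, 0, 0, 0.1745, -0.4123, 0.1833, 0.065],
    [0, 0, 0, 0.1745, -0.4123, 0.2167, 0.065],
    [0, 0, 0, 0.1745, -0.4123, 0.2167, 0.065],
  ],
)

```text
clock: 15.55
eef_pos: [530.6, -79.6, 96.6]
tcp_rot: [-3.14, 0.005, 0.061]
contact_force: [-0.3, -0.3, 0.3]
opening: 0.755
grasp_force: 0.0
```

```bash
python3 pk.py w6
```

```text
15.55 [530.6 -79.6  96.6] [-3.1404  0.0054  0.0615] [-0.3 -0.3  0.3]
[ 96. 168.] ((559.9735717773438, 21.064512252807617), 25.27794075012207) [560.8  19.6  26.2]
  spot 758 [558.9  23.   26.3]
[281. 226.] ((532.6591186523438, -80.31372833251953), 24.928834915161133) [533.8 -80.4  23. ]
  spot 5 [524.4 -85.   22.3]
```

View pics/w6.png

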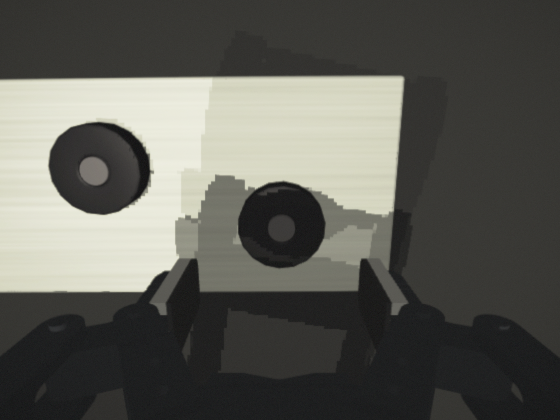

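In the tool's units: 0.067 m / 0.6 = 0.1117, 0.063 m / 0.6 = 0.105.

Call:
move_arm(
  motion=[
    [0, 0, 0, 0.0008, 0, 0.0333, 0.065],
    [0, 0, 0, 0.0008, 0, 0.0667, 0.065],
    [0, 0, 0, 0.0008, 0, 0.0917, 0.065],
    [0, 0, 0, 0.0008, 0, 0.105, 0.065],
    [0, 0, 0, 0.0008, 0, 0.1117, 0.065],
    [0, 0, 0, 0.0008, 0, 0.1117, 0.065],
    [0, 0, 0, 0.0008, 0, 0.1117, 0.065],
  ],
)

```text
clock: 16.48
eef_pos: [533.5, -80.2, 32.6]
tcp_rot: [3.141, -0.001, 0.061]
contact_force: [0.7, -0.0, -0.4]
opening: 0.764
grasp_force: 0.0
```

In the tool's units: 0.004 m / 0.6 = 0.0067, 0.002 m / 0.6 = 0.0033.

Call:
move_arm(
  motion=[
    [0, 0, 0, -0.0008, 0, 0.0033, 0.065],
    [0, 0, 0, -0.0008, 0, 0.0067, 0.065],
    [0, 0, 0, -0.0008, 0, 0.0067, 0.065],
  ],
)

```text
clock: 16.85
eef_pos: [532.5, -80.2, 28.0]
tcp_rot: [-3.142, 0.0, 0.061]
contact_force: [-0.3, 0.5, 0.9]
opening: 0.766
grasp_force: 0.0
```

```bash
python3 - <<'E'
from h import *
s=sensors.sense();print(s['eef_pos'],s['contact_force'])
snap('wrist','w7');z=load('w7');W=world(z)
# lowest finger points near the TCP
tcp=s['eef_pos'];y=W[...,1]-tcp[1];x=W[...,0]-tcp[0]
for sg in (1,-1):
    m=(sg*y>28)&(sg*y<55)&(abs(x)<14)&(z['d']>0)&(z['im'].max(-1)<150)
    print(np.percentile(W[...,2][m],[0,2,5,10,25,50]).round(1),m.sum())
E
```

```text
[532.52276135 -80.19406451  28.04499105] [-0.30537936  0.49385882  0.92173365]
[ 7.1  8.1  8.5  9.  33.2 63.6] 12603
[ 6.9  8.   8.4  8.8 29.2 63.7] 9165
```

Call:
move_arm(
  motion=[
    [0, 0, 0, 0, 0, 0, 0.055],
    [0, 0, 0, 0, 0, 0, 0.05],
    [0, 0, 0, 0, 0, 0, 0.045],
    [0, 0, 0, 0, 0, 0, 0.04],
    [0, 0, 0, 0, 0, 0, 0.04],
    [0, 0, 0, 0, 0, 0, 0.04],
  ],
  grip_force=40,
)

```text
clock: 17.65
eef_pos: [532.8, -80.3, 28.6]
tcp_rot: [3.141, -0.0, 0.061]
contact_force: [-1.5, -0.1, 6.4]
opening: 0.561
grasp_force: 40.5
```

In the tool's units: -0.015 m / 0.6 = -0.025, -0.008 m / 0.6 = -0.0133.

Call:
move_arm(
  motion=[
    [0, 0, 0, 0, 0, -0.005, 0.04],
    [0, 0, 0, 0, 0, -0.0133, 0.04],
    [0, 0, 0, 0, 0, -0.025, 0.04],
    [0, 0, 0, 0, 0, -0.025, 0.04],
  ],
)

```text
clock: 18.15
eef_pos: [533.2, -80.3, 43.9]
tcp_rot: [3.141, -0.001, 0.061]
contact_force: [0.5, 0.5, 0.5]
opening: 0.562
grasp_force: 41.2
```

```bash
python3 - <<'E'
from h import *
s=sensors.sense();print(s['eef_pos'],s['contact_force'],s['opening'])
snap('wrist','w8');snap('side','d8');z=load('w8');W=world(z)
for t in ('w8','d8'):
    z=load(t);W=world(z);m=(np.hypot(W[...,0]-532.5,W[...,1]+80.2)<21)&(W[...,2]>15)&(W[...,2]<55)
    P=W[m];print(len(P))
    if len(P)>50:
        A=np.c_[P[:,:2]-[532.5,-80.2],np.ones(len(P))];c,r,_,_=np.linalg.lstsq(A,P[:,2],rcond=None);print(c)
a=load('w8')['im'][140:400,140:420,::-1];b=load('d8')['im'][180:340,220:400,::-1]
f=lambda q,k:cv2.resize(q,None,fx=k,fy=k,interpolation=cv2.INTER_CUBIC)
cv2.imwrite('pics/c8.png',np.hstack([f(a,416/260),cv2.resize(b,(345,416))])[:, :795])
E
```

```text
[533.16098231 -80.30621431  43.90559488] [0.51257782 0.49326327 0.53848996] 0.5624580521023393
8294
[-1.30623259e-05  1.60512431e-03  3.83373350e+01]
110
[-1.50882767e-02  9.05108743e-03  3.83107842e+01]
```

View pics/c8.png

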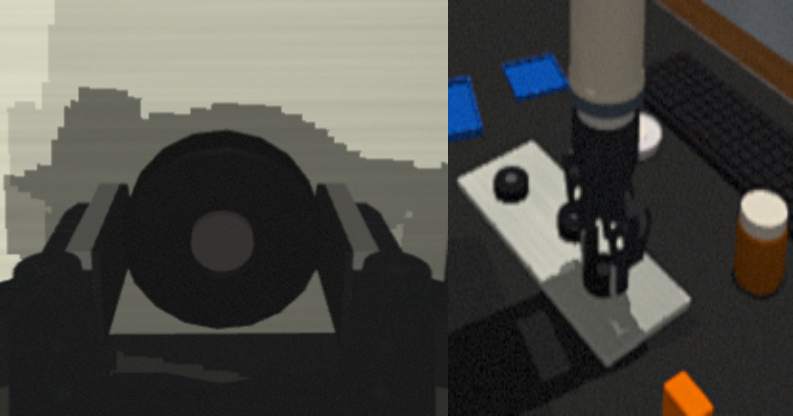

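In the tool's units: -0.24 m / 0.6 = -0.4, -0.19 m / 0.6 = -0.3167.

Call:
move_arm(
  motion=[
    [0, 0, 0, 0, 0, -0.0333, 0.04],
    [0, 0, 0, 0, 0, -0.075, 0.04],
    [0, 0, 0, -0.0003, -0.025, -0.1, 0.04],
    [0, 0, 0, -0.0017, -0.075, -0.1, 0.04],
    [0, 0, 0, -0.0025, -0.15, -0.1, 0.04],
    [0, 0, 0, -0.0033, -0.2333, -0.1, 0.04],
    [0, 0, 0, -0.005, -0.3167, -0.1, 0.04],
    [0, 0, 0, -0.0067, -0.4, -0.1, 0.04],
  ],
)

```text
clock: 19.25
eef_pos: [513.2, 161.4, 103.0]
tcp_rot: [-3.142, 0.0, 0.061]
contact_force: [0.6, 0.5, -0.8]
opening: 0.556
grasp_force: 41.4
```

In the tool's units: -0.185 m / 0.6 = -0.3083, -0.175 m / 0.6 = -0.2917.

Call:
move_arm(
  motion=[
    [0, 0, 0, -0.0017, -0.0833, 0, 0.04],
    [0, 0, 0, -0.0033, -0.1667, 0, 0.04],
    [0, 0, 0, -0.0042, -0.2417, 0, 0.04],
    [0, 0, 0, -0.005, -0.2917, 0, 0.04],
    [0, 0, 0, -0.005, -0.3083, 0, 0.04],
    [0, 0, 0, -0.005, -0.3083, 0, 0.04],
    [0, 0, 0, -0.005, -0.3083, 0, 0.04],
  ],
)

```text
clock: 20.12
eef_pos: [499.6, 342.6, 103.0]
tcp_rot: [3.141, 0.001, 0.06]
contact_force: [0.1, 0.9, -0.8]
opening: 0.564
grasp_force: 41.4
```

```bash
python3 - <<'E'
from h import *
s=sensors.sense();print(s['clock'],s['eef_pos'],s['contact_force'],s['qpos'].round(2))
snap('wrist','w9');z=load('w9');W=world(z);im=z['im'].astype(int)
m=(im[...,2]>im[...,0]+40)&(W[...,2]<30)&(W[...,1]<450)&(W[...,0]<600)
P=W[m];print(m.sum(),P.min(0),P.max(0),cv2.minAreaRect(P[:,:2].astype(np.float32)),np.median(P,0))
m=(np.hypot(W[...,0]-s['eef_pos'][0],W[...,1]-s['eef_pos'][1])<21)&(W[...,2]>70)&(W[...,2]<125)
P=W[m];A=np.c_[P[:,:2]-s['eef_pos'][:2],np.ones(len(P))];print(np.linalg.lstsq(A,P[:,2],rcond=None)[0])
E
```

```text
20.125 [499.59273799 342.5643602  103.00426852] [ 0.11943415  0.89786082 -0.77891541] [ 0.6   0.49  1.79 -0.    0.86  2.11]
30954 [413.30834019 257.95081927  -3.53931342] [582.95918631 427.02355637  13.05710425] ((497.5728454589844, 342.3521423339844), (137.906982421875, 138.1642608642578), 73.20852661132812) [524.41618    347.88729488   2.88250681]
[-2.78921436e-03  1.95738317e-04  9.74055513e+01]
```

View pics/w9.png

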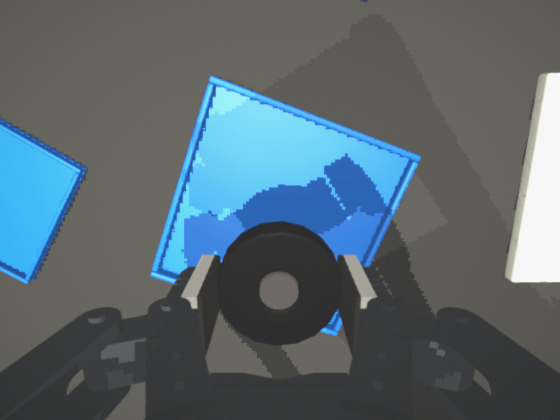

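In the tool's units: 0.078 m / 0.6 = 0.13, 0.077 m / 0.6 = 0.1283.

Call:
move_arm(
  motion=[
    [0, 0, 0, 0, 0, 0.0333, 0.04],
    [0, 0, 0, 0, 0, 0.075, 0.04],
    [0, 0, 0, 0, 0, 0.1083, 0.04],
    [0, 0, 0, 0, 0, 0.1217, 0.04],
    [0, 0, 0, 0, 0, 0.1283, 0.04],
    [0, 0, 0, 0, 0, 0.13, 0.04],
    [0, 0, 0, 0, 0, 0.13, 0.04],
  ],
)

```text
clock: 21.05
eef_pos: [500.2, 343.8, 25.7]
tcp_rot: [-3.141, -0.001, 0.061]
contact_force: [-0.5, -0.2, 0.1]
opening: 0.56
grasp_force: 41.4
```

In the tool's units: 0.0014 m / 0.6 = 0.0023, 0.0007 m / 0.6 = 0.0012.

Call:
move_arm(
  motion=[
    [0, 0, 0, 0, 0, 0.0012, 0.04],
    [0, 0, 0, 0, 0, 0.0023, 0.04],
    [0, 0, 0, 0, 0, 0.0023, 0.04],
  ],
)

```text
clock: 21.42
eef_pos: [499.9, 343.6, 23.9]
tcp_rot: [-3.142, -0.0, 0.061]
contact_force: [0.1, -0.0, -1.1]
opening: 0.56
grasp_force: 41.4
```

In the tool's units: 0.0013 m / 0.6 = 0.0022, 0.0008 m / 0.6 = 0.0013.

Call:
move_arm(
  motion=[
    [0, 0, 0, 0, 0, 0.0013, 0.04],
    [0, 0, 0, 0, 0, 0.0022, 0.04],
    [0, 0, 0, 0, 0, 0.0022, 0.04],
  ],
)

```text
clock: 21.8
eef_pos: [499.8, 343.6, 22.7]
tcp_rot: [3.142, 0.0, 0.061]
contact_force: [-1.4, -1.1, 3.5]
opening: 0.561
grasp_force: 41.8
```

Contact with the floor; open and rise.

Call:
move_arm(
  motion=[
    [0, 0, 0, 0, 0, 0, 0.055],
    [0, 0, 0, 0, 0, 0, 0.065],
    [0, 0, 0, 0, 0, 0, 0.065],
    [0, 0, 0, 0, 0, 0, 0.065],
    [0, 0, 0, 0, 0, 0, 0.065],
  ],
)

```text
clock: 22.42
eef_pos: [499.8, 343.6, 22.4]
tcp_rot: [3.142, 0.0, 0.061]
contact_force: [0.2, 0.5, 0.7]
opening: 0.762
grasp_force: 0.0
```

In the tool's units: -0.17 m / 0.6 = -0.2833, -0.14 m / 0.6 = -0.2333.

Call:
move_arm(
  motion=[
    [0, 0, 0, 0, 0, -0.0133, 0.065],
    [0, 0, 0, 0, 0, -0.0417, 0.065],
    [0, 0, 0, 0, 0, -0.0917, 0.065],
    [0, 0, 0, 0, 0, -0.1667, 0.065],
    [0, 0, 0, 0, 0, -0.2333, 0.065],
    [0, 0, 0, 0, 0, -0.2833, 0.065],
    [0, 0, 0, 0, 0, -0.2833, 0.065],
    [0, 0, 0, 0, 0, -0.2833, 0.065],
  ],
)

```text
clock: 23.42
eef_pos: [499.6, 343.3, 192.6]
tcp_rot: [-3.142, -0.0, 0.061]
contact_force: [-0.7, 0.4, -0.9]
opening: 0.762
grasp_force: 0.0
```

```bash
python3 - <<'E'
from h import *
s=sensors.sense();print(s['clock'],s['eef_pos'],s['contact_force'],s['opening'])
snap('wrist','w10');snap('scene','s10');z=load('w10');W=world(z);im=z['im'].astype(int)
m=(np.hypot(W[...,0]-500,W[...,1]-343.5)<40)&(W[...,2]>12)&(W[...,2]<30)&(im.max(-1)<150)
P=W[m];print(cv2.minEnclosingCircle(P[:,:2].astype(np.float32)));A=np.c_[P[:,:2]-[500,343.5],np.ones(len(P))];print(np.linalg.lstsq(A,P[:,2],rcond=None)[0])
m=(im[...,2]>im[...,0]+40)&(W[...,2]<30)&(W[...,1]<450)&(W[...,0]<600)
print(cv2.minAreaRect(W[m][:,:2].astype(np.float32)))
z=load('s10');W=world(z);im=z['im'].astype(int)
for c in [(520.5,125.5),(559.5,21.5)]:
    m=(np.hypot(W[...,0]-c[0],W[...,1]-c[1])<45)&(W[...,2]>19)&(W[...,2]<32)&(im.max(-1)<75);print(W[m].mean(0))
R,B=im[...,0],im[...,2];m=(R>150)&(B<120)&(R>B+60)&(abs(W[...,2]-143.5)<5)&(W[...,1]<-250);print(W[m].mean(0),m.sum())
E
```

```text
23.425 [499.55626094 343.34331655 192.61687738] [-0.67807708  0.39159945 -0.85250892] 0.7619527404307471
((499.8938293457031, 344.1673583984375), 25.05994987487793)
[-8.11339908e-03  5.91067088e-04  1.69937419e+01]
((498.7343444824219, 342.56561279296875), (135.61151123046875, 135.8466796875), 73.10848999023438)
[523.67179853 124.08341548  24.33423416]
[563.55428494  19.94080747  25.95517505]
[ 445.08456023 -331.78439651  142.85543406] 162
```

```bash
python3 -c "
from rig import order;print(order.sign_off())"
```

```text
the job is handed in; nothing more can be done
None
```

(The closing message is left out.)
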